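# Book and pack a brake set

### The job

Book out this brake set and pack it. First turn the tin of brake grease on the scanner's plate so that its label squarely faces the scanner's red window, and let go of it there for a moment so that it is read; later stand the tin upright in the white ring on the green tray. Stack all the brake pads that are here, lying flat, in one neat straight pile on the tray's rectangular outline, with exactly one yellow separator sheet between each pad and the next and the lowest pad straight on the tray, so that no pad touches another. Leave the oil filter, the box and the spanner alone.

Things in the scene. Friction and masses are not known exactly. Their poses are not given: they have to be found in the camera images.
- tray: Packing tray fixed to the table, green, 270 x 150 mm (x, y), floor 8 mm thick, lip 11 mm high (3 mm above the floor) and 6 mm wide all round. Origin at the centre of its underside, x along its length. A white rectangular outline marks the stack place, a white ring the tin's place.
- tray_stack (a point): Centre of the stack place (white 130 x 70 mm outline), on the tray's floor, 8 mm above the table; its axes are the tray's. At tray x = -50 mm.
- tray_tin (a point): Centre of the tin's place (white ring, 72 mm outside), on the tray's floor, 8 mm above the table. At tray x = +85 mm.
- scanner: Label scanner fixed to the table: a round steel foot plate, 90 mm across and 3 mm high, and a grey reading block 75 mm wide, 45 mm deep and 70 mm high with a red window. Origin at the centre of the plate's underside; the window stands at x = +82 mm and looks along -x towards the plate.
- tin: Closed tin of brake grease, blue, 60 mm across and 56 mm high, about 0.25 kg, standing on the scanner's plate. Origin at the centre of its underside; z up; its label faces along its own x.
- tin_mark (a point): Middle of the tin's label (white patch with black bars on the side, 30 mm up; a yellow stroke on the lid's edge lies above it), 30 mm from the tin's axis along its x.
- pad1: Brake pad: flat block 110 x 46 x 16 mm (x, y, z), red backing plate and dark grey friction blocks, about 0.3 kg. Origin at the block's centre, x along its length, z through its thickness. Starts lying flat on the table. May be absent.
- pad2: Brake pad: flat block 110 x 46 x 16 mm (x, y, z), red backing plate and dark grey friction blocks, about 0.3 kg. Origin at the block's centre, x along its length, z through its thickness. Starts lying flat on the table. May be absent.
- pad3: Brake pad: flat block 110 x 46 x 16 mm (x, y, z), red backing plate and dark grey friction blocks, about 0.3 kg. Origin at the block's centre, x along its length, z through its thickness. Starts lying flat on the table. May be absent.
- pad4: Brake pad: flat block 110 x 46 x 16 mm (x, y, z), red backing plate and dark grey friction blocks, about 0.3 kg. Origin at the block's centre, x along its length, z through its thickness. Starts lying flat on the table. May be absent.
- sheet1: Separator sheet: stiff hard-plastic sheet, bright yellow, 120 x 60 x 6 mm (x, y, z), about 40 g. Origin at its centre, x along its length. Starts lying flat on the table. All three are always there; with three pads one sheet is spare.
- sheet2: Separator sheet: stiff hard-plastic sheet, bright yellow, 120 x 60 x 6 mm (x, y, z), about 40 g. Origin at its centre, x along its length. Starts lying flat on the table. All three are always there; with three pads one sheet is spare.
- sheet3: Separator sheet: stiff hard-plastic sheet, bright yellow, 120 x 60 x 6 mm (x, y, z), about 40 g. Origin at its centre, x along its length. Starts lying flat on the table. All three are always there; with three pads one sheet is spare.
- oil_filter: Bystander: orange oil filter standing on the table, 72 mm across, 70 mm high. Origin under its centre.
- bulb_box: Bystander: cardboard box with a green band, 80 x 110 x 45 mm. Origin under its centre.
- spanner: Bystander: steel spanner lying on the table, 160 mm long along its x.
There are look-alikes about, which are no part of the job. Leave any blue, pink or purple look-alike of the pad1 alone.

How it is judged:
On the way:
1. The tin stands released on the scanner's plate (within 20 mm of its centre) with its label within 15 degrees of facing the window, for 0.5 s (horizontal distance between tin and scanner below 0.02 m and angle between tin's own z axis and vertical below 0.08 rad and z of tin in the frame of scanner between -0.001 and 0.007 m and angle between the x axis of tin and the x axis of scanner, either way round below 0.26 rad and x of tin_mark in the frame of scanner above 0 m and contact force between the fingers and tin below 0.1 N and linear speed of tin below 0.02 m/s), for 0.5 s.
At the end, for the whole second after the job is handed in: Tin upright, at rest, within 15 mm of the ring's centre. All pads present flat (either side up) in one pile: centres within 12 mm of the stack place's, within 0.15 rad of straight, heights within 3 mm of 22 mm steps, none touching. Sheets the same in the pile, or over 100 mm from its centre (horizontal distance between tin and tray_tin below 0.015 m and angle between tin's own z axis and vertical below 0.08 rad and z of tin in the frame of tray_tin between -0.004 and 0.004 m and linear speed of each of tin, pad1, pad2, pad3, pad4 below 0.02 m/s and horizontal distance between each of pad1, pad2, pad3, pad4 and tray_stack below 0.012 m and angle between the x axis of each of pad1, pad2, pad3, pad4 and the x axis of tray, either way round below 0.15 rad and angle between the z axis of each of pad1, pad2, pad3, pad4 and the z axis of tray, either way round below 0.06 rad and (z of pad1 in the frame of tray_stack between 0.005 and 0.011 m or z of pad1 in the frame of tray_stack between 0.027 and 0.033 m or z of pad1 in the frame of tray_stack between 0.049 and 0.055 m or z of pad1 in the frame of tray_stack between 0.071 and 0.077 m) and (z of pad2 in the frame of tray_stack between 0.005 and 0.011 m or z of pad2 in the frame of tray_stack between 0.027 and 0.033 m or z of pad2 in the frame of tray_stack between 0.049 and 0.055 m or z of pad2 in the frame of tray_stack between 0.071 and 0.077 m) and (z of pad3 in the frame of tray_stack between 0.005 and 0.011 m or z of pad3 in the frame of tray_stack between 0.027 and 0.033 m or z of pad3 in the frame of tray_stack between 0.049 and 0.055 m or z of pad3 in the frame of tray_stack between 0.071 and 0.077 m) and (z of pad4 in the frame of tray_stack between 0.005 and 0.011 m or z of pad4 in the frame of tray_stack between 0.027 and 0.033 m or z of pad4 in the frame of tray_stack between 0.049 and 0.055 m or z of pad4 in the frame of tray_stack between 0.071 and 0.077 m) and contact force between each of pad2, pad3, pad4 and pad1 below 0.05 N and contact force between each of pad3, pad4 and pad2 below 0.05 N and contact force between pad4 and pad3 below 0.05 N and (horizontal distance between sheet1 and tray_stack above 0.1 m or (horizontal distance between sheet1 and tray_stack below 0.012 m and angle between the x axis of sheet1 and the x axis of tray, either way round below 0.15 rad and angle between the z axis of sheet1 and the z axis of tray, either way round below 0.06 rad)) and (horizontal distance between sheet2 and tray_stack above 0.1 m or (horizontal distance between sheet2 and tray_stack below 0.012 m and angle between the x axis of sheet2 and the x axis of tray, either way round below 0.15 rad and angle between the z axis of sheet2 and the z axis of tray, either way round below 0.06 rad)) and (horizontal distance between sheet3 and tray_stack above 0.1 m or (horizontal distance between sheet3 and tray_stack below 0.012 m and angle between the x axis of sheet3 and the x axis of tray, either way round below 0.15 rad and angle between the z axis of sheet3 and the z axis of tray, either way round below 0.06 rad))).
It fails at once if The oil filter is moved by more than 30 mm (distance of oil_filter from where it was at the start of the episode above 0.03 m).
It fails at once if The bulb box is moved by more than 30 mm (distance of bulb_box from where it was at the start of the episode above 0.03 m).
It fails at once if The spanner is moved by more than 30 mm (distance of spanner from where it was at the start of the episode above 0.03 m).
Of pad1, pad2, pad3, pad4 only 3 to 4 are there at a start; the rules pass over those that are not, and their reading is None.
At some moment in a run one of tin may be knocked a few centimetres aside while the robot is not near it.
Once in a run the grip may slacken for a moment while it holds something.
It also fails if it takes over 210 s, if anything falls off the work surface, if the arm or the gripper's body presses on something with over 40 N, if the wrist force passes 120 N, or if a joint passes its speed limit or range.

### The arm

A 7-joint arm with a two-finger parallel gripper is mounted at the origin on the work surface. World frame = base frame: x ahead of the robot, y to its left, z up, the work surface at z = 0. Lengths are in m, angles in rad, forces in N, time in s.
With the tool pointing down it reaches from about 0.4 to 0.85 m from the base axis. Payload 10.4 kg.
Tool frame: the origin (TCP) lies at the very end of the fingers, on their centre line; the grasp point (between the pads) lies 19 mm behind it; z points along the fingers, y is the line along which they close (so a half turn about z gives the same grasp; the last joint's range is limited). The gripper opens to 87 mm and grips with 3 to 60 N. Pads are 19 mm wide; open, the fingers measure 117 mm over their backs; the gripper's body (75 mm by 190 mm) begins 51 mm behind the grasp point.
Start: joints at [-1.155, 0.332, -0.065, 1.46, 0.022, 1.35, -0.088], TCP at [0.266, 0.566, 0.195] pointing down, gripper open.
Joint ranges: [-2.6, 2.6], [-0.5, 2.12], [-1.47, 1.34], [0.16, 2.42], [-1.27, 4.41], [0.06, 2.06], [-2.6, 2.6]. Speed limits (rad/s): [2.22, 2.22, 2.79, 2.79, 3.14, 3.14, 3.14].

### API

Orientations are given as a unit quaternion [x, y, z, w].
In Python, from bench import read_state, cams, workorder gives the robot as it stands.
- The arm moves only by the shell command python3 -m crank 'ROWS' [FORCE]. ROWS is text: rows parted by semicolons, each of 5 numbers parted by spaces: the shift along the tool's x, y, z scaled (see below), then the turn about the tool's z scaled (see below), then the opening, from -1 (shut) to 1 (fully open). In form: dx dy dz yaw jaw; .... A call has 1 to 10 rows; each row shifts and turns the commanded pose from where the row before left it, along the tool's axes as they then stand; what a row does not reach is not made up. The controller multiplies each number of a shift by 200 mm and each number of a turn by 90 degrees. A row lasts 1/10 s, in which the tool goes at most 50 mm and 8.59 degrees, less where a joint would pass 70% of its speed; a pose out of reach is approached as far as the arm can. A call with a number of a shift or a turn outside -1 to 1 is refused whole. A call with a gripper value outside its range is refused whole. The fingers move at their own pace and stop on an object; FORCE is the grip in N (left out, the last holds). Time passes only in rows, so rows that do not move let the fingers close. It gives the time, the measured TCP pose, the force, the opening and the grip force at its end, in the units of the state.
- read_state(): the state, without advancing time (a new reading comes with each control period).
- cams.camera(name): name is "side" or "top"; returns a dict with "img" (384x512x3 uint8, blue, green, red), "K" (3x3 intrinsics, pixels), "xyz" and "attitude" of the camera in the world. Camera axes: x right, y down, z forward; pixel columns grow to the right and rows downward; lengths in m; the calibration is good to about 2 mm. A picture is of the moment at which its call begins. There is no depth.
- workorder.close_job(): hands the job in; it is judged then, once.
The state is a dict: "time": time; "joint_positions": joint angles; "joint_vel": joint speeds; "joint_torque": joint torques, N m; "ee_pos": TCP position; "eef_rot": TCP orientation; "ft_force": force on the tool from outside, world axes, zero at the start; "torque": the same for the moment, N m; "width": finger opening in m; "grip_force": force on a finger pad.
Only numpy, scipy, OpenCV 4.12 (cv2) and the standard library are available. Lean on these libraries where they do the work, as an engineer would, in place of code of your own. Each camera call takes 0.05 s, during which the arm holds its last target. There are 200 camera calls.

## Working session

There is one attempt and no reset: what is moved stays moved. The work goes in short steps, Python scripts to look and compute and a shell command to move; the robot and the scene stay as the last step left them, time stands still between calls to the robot, and variables do not carry over. Pictures are saved under pics/ and viewed, at most 14 in all, crops included, and the job is handed in when it is done.

```bash
ls; mkdir -p pics; python3 - <<'E'
from bench import read_state, cams, workorder
import cv2
s=read_state(); print(s)
for n in("top","side"):
    c=cams.camera(n); cv2.imwrite(f"pics/{n}0.png",c["img"]); print(n,c["K"],c["xyz"],c["attitude"])
E
```

```text
pics
{'time': 0.0, 'joint_positions': array([-1.15460249,  0.33285351, -0.06471965,  1.46091877,  0.02158534,
        1.34988756, -0.08847025]), 'joint_vel': array([-1.36904794e-03,  1.21580973e-03,  9.77182774e-04,  2.02821566e-04,
       -6.24387618e-04, -1.71094793e-03, -6.12129433e-05]), 'joint_torque': array([-1.37657753e-04, -6.23263907e+01,  2.43047741e-02, -3.89900029e+01,
       -6.13412261e-02,  3.98480811e-02,  1.68408696e-04]), 'ee_pos': array([0.2653455 , 0.56542259, 0.19447624]), 'eef_rot': array([ 2.17608965e-01,  9.76035792e-01, -6.73995972e-04, -1.28663895e-04]), 'ft_force': array([0.42796163, 0.63014287, 0.29789562]), 'torque': array([-0.05170123, -0.02601226,  0.00483537]), 'grip_force': 0.0, 'width': 0.08653296234846942}
top [[388.42381908   0.         253.40341374]
 [  0.         388.42381908 190.16681136]
 [  0.           0.           1.        ]] [ 0.3783002  -0.03351974  1.43105524] [ 0.70865154 -0.70445815  0.02565846 -0.02988904]
side [[427.77753265   0.         255.60638481]
 [  0.         427.77753265 192.66920528]
 [  0.           0.           1.        ]] [-0.00363138 -1.06622308  0.66781634] [ 0.83725183 -0.19307577  0.10153134 -0.50142049]
```

View pics/top0.png

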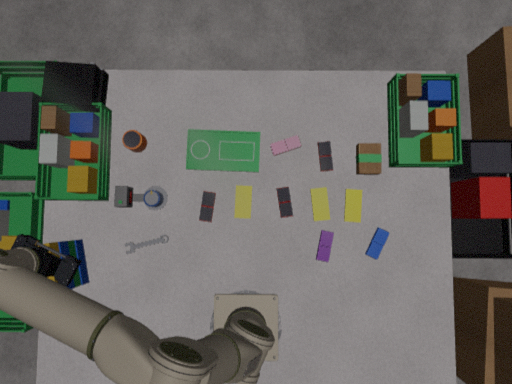

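View pics/side0.png

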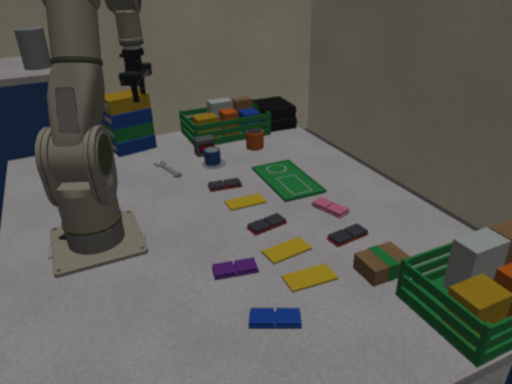

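The top view shows three dark pads at (207,206), (285,202) and (325,156), and sheets at (243,202), (320,204) and (353,205). The tin is at (153,198) with the scanner block to its left at (123,196). The tray is around (223,151), with the ring at (200,149). The side view agrees: three pads and three sheets.

```bash
cat > h.py <<'E'
from bench import read_state, cams, workorder
import cv2, numpy as np
from scipy.spatial.transform import Rotation as R
def snap(n):
    c=cams.camera(n); c["R"]=R.from_quat(c["attitude"]).as_matrix(); return c
def ray(c,p): 
    return c["R"]@np.linalg.inv(c["K"])@np.array([p[0],p[1],1.])
def at(c,p,z):
    d=ray(c,p); o=np.array(c["xyz"]); return (o+d*(z-o[2])/d[2])
def proj(c,X):
    v=c["K"]@(c["R"].T@(np.array(X)-c["xyz"])); return v[:2]/v[2]
def tri(c1,p1,c2,p2):
    d1,d2=[r/np.linalg.norm(r) for r in(ray(c1,p1),ray(c2,p2))]
    o1,o2=np.array(c1["xyz"]),np.array(c2["xyz"])
    t=np.linalg.lstsq(np.c_[d1,-d2],o2-o1,rcond=None)[0]
    a,b=o1+t[0]*d1,o2+t[1]*d2
    return (a+b)/2,np.linalg.norm(a-b)
def blobs(c,mask,amin=60):
    cs,_=cv2.findContours(mask.astype(np.uint8)*255,cv2.RETR_EXTERNAL,cv2.CHAIN_APPROX_NONE)
    return [k for k in cs if cv2.contourArea(k)>amin]
def rect(c,k,z):
    P=np.array([at(c,p,z)[:2] for p in k[:,0]+0.0]).astype(np.float32)*1000
    (x,y),(w,h),a=cv2.minAreaRect(P)
    if w<h: w,h,a=h,w,a+90
    return np.round([x,y,w,h,(a+90)%180-90],1)   # mm, deg of long axis
def masks(img):
    h=cv2.cvtColor(img,cv2.COLOR_BGR2HSV).astype(int); H,S,V=h[...,0],h[...,1],h[...,2]
    return dict(yellow=(abs(H-27)<6)&(S>140)&(V>120), dark=(V<85), red=((H<6)|(H>174))&(S>120), blue=(abs(H-112)<12)&(S>100), green=(abs(H-70)<15)&(S>90))
E
python3 - <<'E'
from h import *
T=snap("top");S=snap("side")
m=masks(T["img"])
roi=np.zeros((384,512),bool); roi[90:262,100:385]=1
for n,z in(("yellow",.006),("pad",.016),("blue",.056),("green",.008)):
    mm=(m["dark"]|m["red"]) if n=="pad" else m[n]
    for k in blobs(T,mm&roi,40):
        print(n,k[:,0].mean(0).round(1),rect(T,k,z))
ms=masks(S["img"])
for n in("yellow","blue","green"):
    for k in blobs(S,ms[n],40):
        M=cv2.moments(k);print("side",n,round(M["m10"]/M["m00"],1),round(M["m01"]/M["m00"],1),M["m00"])
a=cv2.resize(T["img"][125:270,100:245],None,fx=4,fy=4,interpolation=cv2.INTER_CUBIC)[:600]
b=cv2.resize(S["img"][125:175,185:235],None,fx=4,fy=4,interpolation=cv2.INTER_CUBIC)
b=cv2.copyMakeBorder(b,0,a.shape[0]-200,0,0,cv2.BORDER_CONSTANT)
cv2.imwrite("pics/crop1.png",np.hstack([a,b]))
E
```

```text
yellow [352.9 204.9] [ 437.9 -388.8  113.2   55.4   -3.7]
pad [207. 206.] [430.5 144.7 101.9  43.7  -8. ]
pad [284.2 201.6] [ 448.5 -137.1  102.5   43.4    8.9]
pad [126.8 199.1] [456.3 434.8  82.8  47.5 -26.2]
pad [357.2 159.8] [ 6.087e+02 -4.088e+02  1.075e+02  1.830e+01  3.000e-01]
pad [324.9 155.5] [ 618.5 -286.8  107.1   44.     5.5]
pad [140.5 145.2] [653.6 392.9  64.6  32.3 -34. ]
pad [131.5 138.9] [677.1 427.5  56.2  54.7  45.8]
pad [104.5 144.9] [656.7 523.  412.6  41.    2.1]
blue [376.5 243.4] [ 304.  -459.7  102.4   44.4  -25.8]
green [368.5 157.7] [ 613.8 -449.    85.3   26.1  -89.7]
green [200.6 149.6] [639.3 174.2  52.8  47.7 -83.3]
green [219.6 151.1] [639.4  89.5 267.  147.4  87.7]
green [104.1 146. ] [640.6 527.4 372.7  37.5   2.1]
side yellow 469.4 295.8 218.0
side yellow 488.8 287.4 462.0
side yellow 308.9 276.4 706.5
side yellow 286.0 249.1 522.0
side yellow 244.9 200.8 274.0
side yellow 117.6 95.2 125.5
side blue 274.6 317.8 936.5
side blue 211.9 157.8 148.0
side blue 135.1 145.1 458.0
side blue 248.3 111.9 117.0
side blue 129.7 118.5 534.5
side blue 20.2 121.6 3134.5
side green 446.4 307.0 5802.5
side green 288.3 180.0 1519.5
side green 132.1 132.0 456.5
side green 225.7 126.4 1461.5
```

View pics/crop1.png

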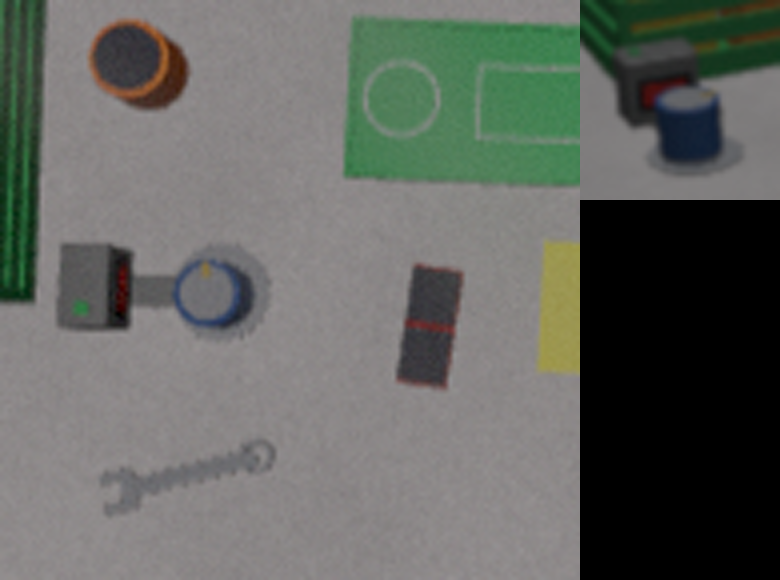

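The crop shows the tin's yellow stroke at about (152,192), straight above the lid centre at (152,197), so the label faces world +x. The red window lies on the +y side, so the tin needs roughly +90°. I'll refine this with both views.

```bash
cat > look.py <<'E'
from h import *
def yel(img): 
    h=cv2.cvtColor(img,cv2.COLOR_BGR2HSV).astype(int); return (abs(h[...,0]-28)<8)&(h[...,1]>95)&(h[...,2]>95)
def cen(k): M=cv2.moments(k); return np.array([M["m10"],M["m01"]])/M["m00"]
E
python3 - <<'E'
from look import *
T=snap("top");S=snap("side");roi=np.zeros((384,512),bool); roi[90:262,100:385]=1
def match(n,z,kt,ks):
    for k in kt:
        r=rect(T,k,z); X=np.r_[r[:2]/1000,z]; q=proj(S,X)
        if not ks: print(n,r);continue
        b=min(ks,key=lambda s:np.linalg.norm(cen(s)-q)); X,e=tri(T,cen(k),S,cen(b))
        print(n,r,"side err",(cen(b)-q).round(1),"tri",(X*1000).round(1),round(e*1000,1))
match("yel",.006,blobs(T,yel(T["img"])&roi,40),blobs(S,yel(S["img"]),100))
mt,ms=masks(T["img"]),masks(S["img"])
hs=cv2.morphologyEx((ms["dark"]|ms["red"]).astype(np.uint8),cv2.MORPH_CLOSE,np.ones((3,3)))
match("pad",.016,[k for k in blobs(T,(mt["dark"]|mt["red"])&roi,40) if k[:,0,0].mean()>190 and k[:,0,0].mean()<345],blobs(S,hs,60))
h=cv2.cvtColor(T["img"],cv2.COLOR_BGR2HSV).astype(int)
# lid: grey inside blue ring ; tin silhouettes
crop=T["img"][175:222,110:172]
cv2.imwrite("/tmp/c.png",crop)
kb=max(blobs(T,mt["blue"]&(np.indices((384,512))[1]<175)&roi,10),key=cv2.contourArea)
(u,v),rr=cv2.minEnclosingCircle(kb);print("tin blue circle",u,v,rr,(at(T,(u,v),.059)*1000).round(1))
Y=(abs(h[...,0]-22)<10)&(h[...,1]>60); Y[:,175:]=0;Y[:,:140]=0;Y[:185]=0;Y[206:]=0
ys,xs=np.nonzero(Y);print("stroke",xs,ys,(at(T,(xs.mean(),ys.mean()),.059)*1000).round(1) if len(xs) else 0)
rd=mt["red"].copy(); rd[:,140:]=0;rd[:,120:125]&=True;rd[:185]=0;rd[212:]=0;ys,xs=np.nonzero(rd);print("window",xs.min(),xs.max(),ys.mean(),(at(T,(xs.mean(),ys.mean()),.035)*1000).round(1))
# white lines on tray
W=(h[...,1]<70)&(h[...,2]>130);g=np.zeros_like(W);g[135:167,190:257]=1
for k in blobs(T,W&g,100):
  print("white",rect(T,k,.008),(at(T,cv2.minEnclosingCircle(k)[0],.008)*1000).round(1))
# plate centre: side view ellipse & gray checks
ks=[k for k in blobs(S,ms["blue"],60) if abs(cen(k)-[212,158]).max()<10][0]; print("side tin",cv2.boundingRect(ks), proj(S,[0.451,.351,.03]))
# block rect at z=.07 top
B=(h[...,2]<115); B[:,:112]=0;B[:,136:]=0;B[:180]=0;B[212:]=0
for k in blobs(T,B,40): print("block",cv2.boundingRect(k),rect(T,k,.07))
E
```

```text
yel [ 437.5 -389.3  117.6   60.2   -3.6] side err [-0.1  0.8] tri [ 437.2 -389.7    3.9] 0.3
yel [ 441.8 -268.4  116.6   58.7    6. ] side err [0.1 0.8] tri [ 441.8 -268.8    3.7] 0.3
yel [4.487e+02 1.330e+01 1.139e+02 5.880e+01 3.000e-01] side err [0.1 0.5] tri [448.9  13.9   3.7] 0.7
pad [430.5 144.8 101.9  43.9  -8.2] side err [0.3 1.9] tri [431.2 145.4   8.4] 0.1
pad [ 448.6 -137.1  102.3   43.4    8.9] side err [0.  2.9] tri [ 448.5 -138.2    6.7] 0.8
pad [ 618.8 -287.   106.2   44.3    6.2] side err [0.3 3. ] tri [ 619.8 -288.5    6.9] 0.7Traceback (most recent call last):
  File "<stdin>", line 17, in <module>
ValueError: max() iterable argument is empty
```

```bash
python3 - <<'E'
from look import *
T=snap("top");S=snap("side");h=cv2.cvtColor(T["img"],cv2.COLOR_BGR2HSV).astype(int)
g=lambda a,b,c,d:(lambda m:(m.__setitem__((slice(a,b),slice(c,d)),True),m)[1])(np.zeros((384,512),bool))
mb=(abs(h[...,0]-112)<14)&(h[...,1]>80)&g(183,212,138,172)
k=np.argwhere(mb)[:,::-1].astype(np.float32);(u,v),rr=cv2.minEnclosingCircle(k);print("blue px",len(k),u,v,rr)
# lid rim edge: fit to points: hole of the blue ring
lid=(h[...,1]<60)&(h[...,2]>100)&g(188,206,144,160)
n,l,st,ce=cv2.connectedComponentsWithStats(lid.astype(np.uint8));print([(s.tolist(),c.round(1)) for s,c in zip(st,ce)][1:4])
Y=(abs(h[...,0]-22)<12)&(h[...,1]>60)&g(186,206,143,165);ys,xs=np.nonzero(Y);print("stroke",xs,ys,(at(T,(xs.mean(),ys.mean()),.059)*1000).round(1))
mt=masks(T["img"]);ys,xs=np.nonzero(mt["red"]&g(184,212,118,140));print("window",xs.min(),xs.max(),ys.min(),ys.max(),(at(T,(xs.mean(),ys.mean()),.035)*1000).round(1))
W=(h[...,1]<85)&g(136,166,190,257)
for k in blobs(T,W,60): print("white",rect(T,k,.008),(at(T,cv2.minEnclosingCircle(k)[0],.008)*1000).round(1))
B=(h[...,2]<120)&g(182,212,112,134)
for k in blobs(T,B,40): print("block",cv2.boundingRect(k),rect(T,k,.07))
hs=cv2.cvtColor(S["img"],cv2.COLOR_BGR2HSV).astype(int);m=(abs(hs[...,0]-112)<14)&(hs[...,1]>100)&g(145,170,200,225)
for k in blobs(S,m,30): print("side",cv2.boundingRect(k))
c=cv2.resize(T["img"][180:214,108:174],None,fx=12,fy=12,interpolation=cv2.INTER_CUBIC);cv2.imwrite("pics/tin0.png",c)
E
```

```text
blue px 65 151.8648681640625 198.43243408203125 8.883111000061035
[([144, 188, 16, 17, 190], array([151. , 195.6])), ([144, 202, 3, 4, 7], array([144.6, 204. ]))]
stroke [150 151 151 151 152] [191 191 192 193 193] [477.7 338.3  59. ]
window 129 131 190 203 [462.1 419.6  35. ]
white [637.5  40.8 133.5  71.2 -89.7] [637.4  40.7   8. ]
white [6.424e+02 1.744e+02 7.500e+01 7.450e+01 3.000e-01] [642.4 175.8   8. ]
block (114, 186, 20, 22) [4.606e+02 4.317e+02 7.400e+01 6.760e+01 3.000e-01]
side (204, 150, 16, 15)
```

View pics/tin0.png

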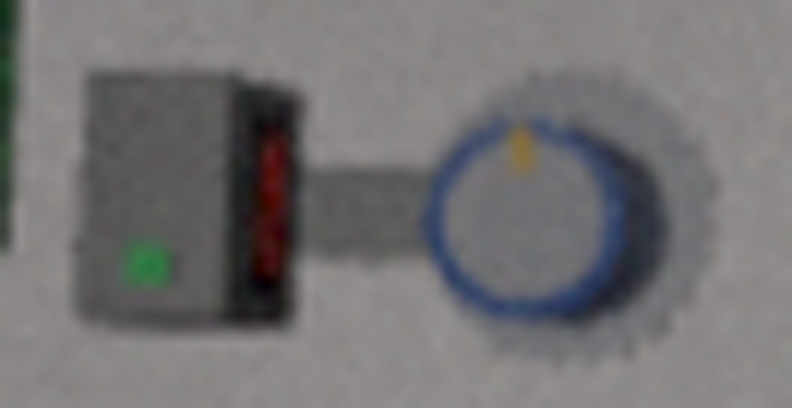

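```bash
cat > plan.py <<'E'
# plan.py x y z yawdeg(azimuth of tool y, mod 180) : mm ; prints turn units, then shifts (tool axes after turn) in units
import sys
from h import *
def go(x,y,z,az):
    s=read_state(); M=R.from_quat(s["eef_rot"]).as_matrix(); p=s["ee_pos"]
    cur=np.degrees(np.arctan2(M[1,1],M[0,1])); d=az-cur; d=(d+180)%360-180
    turn=-d   # tool z points down
    N=M@R.from_euler("z",turn,degrees=True).as_matrix()
    sh=N.T@(np.array([x,y,z])/1000-p)/.2
    print("TCP",(p*1000).round(1),"az",cur.round(1),"turn",round(turn/90,3),"rows>=",int(np.ceil(abs(turn)/8.5)),"shift dx dy dz",sh.round(3),"j7",s["joint_positions"][6].round(2),"w",s["width"].round(4),"f",round(s["grip_force"],1))
if __name__=="__main__": go(*map(float,sys.argv[1:]))
E
python3 - <<'E'
from look import *
T=snap("top"); f=lambda x,y:((x+.5)/12-.5+108,(y+.5)/12-.5+180)
a=lambda x,y,z:at(T,f(x,y),z)[:2]*1000
c=a(525,218,.059);s=a(521,148,.059);print("lid",c,"label az",np.degrees(np.arctan2(*(s-c)[::-1])))
print("plate",a(572,214,.003)); e=a(90,72,.07)-a(80,320,.07);print("block edge az+90",np.degrees(np.arctan2(*e[::-1]))+90)
print("window",a(262,203,.035))
E
python3 plan.py 457 347 110 0
```

```text
lid [457.44053421 336.67778755] label az 4.802255758601323
plate [461.98589852 337.35390182]
block edge az+90 89.65297778589712
window [462.87963352 422.45597042]Traceback (most recent call last):
  File "plan.py", line 11, in <module>
    if __name__=="__main__": go(*map(float,sys.argv[1:]))
                             ~~^^^^^^^^^^^^^^^^^^^^^^^^^^
  File "plan.py", line 10, in go
    print("TCP",(p*1000).round(1),"az",cur.round(1),"turn",round(turn/90,3),"rows>=",int(np.ceil(abs(turn)/8.5)),"shift dx dy dz",sh.round(3),"j7",s["joint_positions"][6].round(2),"w",s["width"].round(4),"f",round(s["grip_force"],1))
                                                                                                                                                                                        ^^^^^^^^^^^^^^^^
AttributeError: 'float' object has no attribute 'round'
```

```bash
sed -i 's/s\["width"\].round(4)/round(s["width"],4)/;s/s\["joint_positions"\]\[6\].round(2)/round(float(s["joint_positions"][6]),2)/' plan.py; python3 plan.py 458 337 110 2
```

```text
TCP [265.5 565.8 195.2] az 64.9 turn 0.698 rows>= 8 shift dx dy dz [-1.177  0.922  0.426] j7 -0.09 w 0.0874 f 0.0
```

```bash
python3 -m crank '0 0 0 .0873 1;0 0 0 .0873 1;0 0 0 .0873 1;0 0 0 .0873 1;0 0 0 .0873 1;0 0 0 .0873 1;0 0 0 .0873 1;0 0 0 .0873 1' 30
python3 -m crank '-.118 .092 0 0 1;-.118 .092 0 0 1;-.118 .092 0 0 1;-.118 .092 0 0 1;-.118 .092 0 0 1;-.118 .092 0 0 1;-.118 .092 0 0 1;-.118 .092 0 0 1;-.118 .092 0 0 1;-.118 .092 0 0 1'; python3 -m crank '0 0 .2 0 1;0 0 .2 0 1;0 0 0 0 1;0 0 0 0 1'; python3 plan.py 458 337 25 2
```

```text
time: 1.25
ee_pos: [0.2655, 0.5658, 0.1953]
eef_rot: [0.697, 0.717, 0.0, -0.0]
ft_force: [-0.1, -0.5, 0.7]
width: 0.0869
grip_force: 0.0
time: 2.25
ee_pos: [0.4584, 0.3354, 0.1954]
eef_rot: [0.695, 0.719, 0.0, -0.0]
ft_force: [0.6, 0.4, 0.0]
width: 0.087
grip_force: 0.0
time: 2.65
ee_pos: [0.4576, 0.3365, 0.116]
eef_rot: [0.695, 0.719, -0.0, -0.0]
ft_force: [0.0, -0.1, 0.4]
width: 0.0873
grip_force: 0.0
TCP [457.6 336.5 116. ] az 2.0 turn 0.0 rows>= 1 shift dx dy dz [0.003 0.002 0.455] j7 -0.62 w 0.0873 f 0.0
```

```bash
python3 -m crank '0 0 .15 0 1;0 0 .15 0 1;0 0 .155 0 1;0 0 0 0 1;0 0 0 0 -1;0 0 0 0 -1;0 0 0 0 -1;0 0 0 0 -1;0 0 0 0 -1;0 0 0 0 -1' 30
python3 -m crank '0 0 -.01 0 -1;0 0 0 0 -1'; python3 -m crank '0 0 0 -.094 -1;0 0 0 -.094 -1;0 0 0 -.094 -1;0 0 0 -.094 -1;0 0 0 -.094 -1;0 0 0 -.094 -1;0 0 0 -.094 -1;0 0 0 -.094 -1;0 0 0 -.094 -1;0 0 0 -.094 -1';python3 plan.py 461 337 25 87
```

```text
time: 3.65
ee_pos: [0.4581, 0.3369, 0.0254]
eef_rot: [0.695, 0.719, 0.001, -0.0]
ft_force: [-1.7, -0.2, 6.9]
width: 0.0588
grip_force: 30.0
time: 3.85
ee_pos: [0.4576, 0.3363, 0.0263]
eef_rot: [0.695, 0.719, -0.0, -0.0]
ft_force: [0.1, -1.1, -1.9]
width: 0.0587
grip_force: 30.0
time: 4.85
ee_pos: [0.4574, 0.3361, 0.0258]
eef_rot: [0.027, 1.0, -0.0, -0.0]
ft_force: [-0.3, -0.3, -2.9]
width: 0.059
grip_force: 30.0
TCP [457.4 336.1  25.8] az 86.9 turn -0.001 rows>= 1 shift dx dy dz [-0.018  0.005  0.004] j7 0.8 w 0.059 f 30.0
```

Down, let go, wait 0.8 s, rise, and check.

```bash
python3 -m crank '-.015 0 .006 0 -1;0 0 0 0 -1;0 0 0 0 1;0 0 0 0 1;0 0 0 0 1;0 0 0 0 1;0 0 0 0 1;0 0 0 0 1;0 0 0 0 1;0 0 0 0 1'; python3 -m crank '0 0 -.1 0 1;0 0 -.15 0 1;0 0 -.2 0 1;0 0 -.2 0 1;.2 -.2 0 0 1;.2 -.2 0 0 1;.2 -.2 0 0 1;.2 -.2 0 0 1;0 0 0 0 1'
python3 - <<'E'
from h import *
T=snap("top");cv2.imwrite("pics/tin1.png",cv2.resize(T["img"][180:214,108:174],None,fx=12,fy=12,interpolation=cv2.INTER_CUBIC))
cv2.imwrite("pics/topb.png",T["img"])
E
```

```text
time: 5.85
ee_pos: [0.4607, 0.3362, 0.025]
eef_rot: [0.03, 1.0, 0.0, 0.0]
ft_force: [-0.4, -0.0, 0.4]
width: 0.0865
grip_force: 0.0
time: 6.75
ee_pos: [0.3075, 0.1997, 0.1546]
eef_rot: [0.03, 1.0, -0.0, -0.0]
ft_force: [0.3, 1.5, 0.1]
width: 0.0869
grip_force: 0.0
```

View pics/tin1.png

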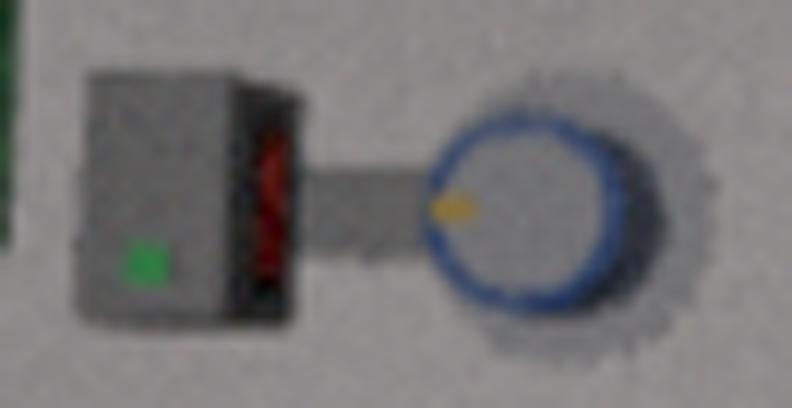

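The stroke is at (455,209) with the lid centre at (525,213), so it points at the window within a few degrees and the tin is released there. Next is the first pad.

```bash
python3 plan.py 431 145 50 81.8
```

```text
TCP [309.9 202.  155.4] az 86.6 turn 0.053 rows>= 1 shift dx dy dz [-0.639 -0.196  0.528] j7 0.81 w 0.087 f 0.0
```

```bash
python3 -m crank '0 0 0 .053 1;-.16 -.05 0 0 1;-.16 -.05 .1 0 1;-.16 -.05 .2 0 1;-.16 -.05 .2 0 1;0 0 .03 0 1;0 0 0 0 1;0 0 0 0 1'; python3 plan.py 431 145 4 81.8
```

```text
time: 7.6
ee_pos: [0.43, 0.148, 0.0532]
eef_rot: [0.071, 0.997, 0.0, 0.0]
ft_force: [-0.2, 0.8, -0.2]
width: 0.0867
grip_force: 0.0
TCP [430.  148.   53.2] az 81.9 turn 0.001 rows>= 1 shift dx dy dz [-0.007 -0.014  0.246] j7 1.01 w 0.0867 f 0.0
```

```bash
python3 -m crank '-.005 -.014 .1 0 1;0 0 .1 0 1;0 0 .045 0 1;0 0 0 0 1;0 0 0 0 -1;0 0 0 0 -1;0 0 0 0 -1;0 0 0 0 -1;0 0 0 0 -1;0 0 0 0 -1' 35; python3 plan.py 431 145 4 81.8;  python3 -m crank '0 0 -.1 0 -1;0 0 -.2 0 -1;0 0 -.2 0 -1;0 0 0 0 -1;0 0 0 0 -1'; python3 plan.py 637.5 40 60 -2.2
```

```text
time: 8.6
ee_pos: [0.4302, 0.144, 0.0035]
eef_rot: [0.071, 0.997, 0.0, 0.0]
ft_force: [-0.1, -0.4, -0.2]
width: 0.0469
grip_force: 0.0
TCP [430.2 144.    3.5] az 81.8 turn 0.0 rows>= 1 shift dx dy dz [-0.003  0.006 -0.002] j7 1.03 w 0.0469 f 0.0
time: 9.1
ee_pos: [0.4307, 0.1442, 0.1041]
eef_rot: [0.071, 0.997, 0.001, 0.001]
ft_force: [-0.7, -0.1, -0.0]
width: 0.0072
grip_force: 0.0
TCP [430.7 144.2 104.1] az 81.8 turn 0.934 rows>= 10 shift dx dy dz [-0.481  1.053  0.222] j7 1.01 w 0.0072 f 0.0
```

```bash
cat > pads.py <<'E'
from look import *
T=snap("top");mt=masks(T["img"]);roi=np.zeros((384,512),bool); roi[90:262,180:345]=1
for k in blobs(T,(mt["dark"]|mt["red"])&roi,60): print("pad",rect(T,k,.016))
for k in blobs(T,yel(T["img"])&roi,60): print("yel",rect(T,k,.006))
E
python3 -m crank '.2 0 -.1 0 1;.2 0 -.1 0 1;.2 0 0 0 1;.2 0 0 0 1;0 0 0 0 1;0 0 0 0 1;0 0 0 0 1'; python3 pads.py
```

```text
time: 9.8
ee_pos: [0.2722, 0.1664, 0.1429]
eef_rot: [0.072, 0.997, -0.0, -0.0]
ft_force: [0.2, 0.0, 0.1]
width: 0.055
grip_force: 0.0
pad [258.3 169.8 150.4  63.   82. ]
pad [430.5 144.1 102.   42.4  -7.2]
pad [ 448.5 -137.1  102.5   43.4    8.9]
pad [ 618.8 -286.7  101.8   44.3    5.7]
yel [ 441.8 -268.2  116.7   58.3    5.8]
yel [4.487e+02 1.330e+01 1.139e+02 5.880e+01 3.000e-01]
```

```bash
python3 -m crank '-.2 0 .1 0 .5;-.2 0 .2 0 .5;-.2 0 .2 0 .5;-.197 0 .1 0 .5;0 0 0 0 .5;0 0 0 0 .5'; python3 plan.py 430.7 144.5 4 82.3
```

```text
time: 10.45
ee_pos: [0.4203, 0.1442, 0.0312]
eef_rot: [0.072, 0.997, -0.001, -0.001]
ft_force: [0.3, 0.1, -0.3]
width: 0.0653
grip_force: 0.0
TCP [420.3 144.2  31.2] az 81.7 turn -0.007 rows>= 1 shift dx dy dz [-0.051  0.009  0.136] j7 1.01 w 0.0653 f 0.0
```

```bash
python3 -m crank '-.051 .009 0 -.007 .5;0 0 .07 0 .5;0 0 .066 0 .5;0 0 0 0 .5;0 0 0 0 -1;0 0 0 0 -1;0 0 0 0 -1;0 0 0 0 -1;0 0 0 0 -1;0 0 0 0 -1' 35; python3 -m crank '0 0 0 0 -1;0 0 0 0 -1'; python3 -m crank '0 0 -.1 0 -1;0 0 -.2 0 -1;0 0 -.2 0 -1;0 0 0 0 -1;0 0 0 0 -1'; python3 plan.py 637.5 40 60 -2.2
```

```text
time: 11.45
ee_pos: [0.4308, 0.1458, 0.0056]
eef_rot: [0.066, 0.998, 0.0, 0.0]
ft_force: [0.1, -0.3, -0.4]
width: 0.0254
grip_force: 0.0
time: 11.65
ee_pos: [0.4307, 0.1457, 0.0055]
eef_rot: [0.066, 0.998, 0.0, -0.0]
ft_force: [-0.1, -0.4, -0.2]
width: 0.0092
grip_force: 0.0
time: 12.15
ee_pos: [0.4312, 0.146, 0.1062]
eef_rot: [0.066, 0.998, 0.001, 0.001]
ft_force: [-1.4, 0.8, -0.7]
width: 0.0005
grip_force: 0.0
TCP [431.2 146.  106.2] az 82.5 turn 0.941 rows>= 10 shift dx dy dz [-0.49   1.051  0.232] j7 1.02 w 0.0005 f 0.0
```

```bash
python3 -m crank '0 0 .2 0 .5;0 0 .2 0 .5;0 0 .1 0 .5;0 0 0 0 .5;0 0 0 0 .5'; python3 plan.py 430.7 144.5 4 82.3; python3 - <<'E'
from h import *
T=snap("top");S=snap("side");f=lambda i:cv2.resize(i,(396,396),interpolation=cv2.INTER_CUBIC)
cv2.imwrite("pics/g1.png",np.hstack([f(T["img"][160:240,165:245]),f(S["img"][130:210,185:265])]))
E
```

```text
time: 12.65
ee_pos: [0.4303, 0.1454, 0.0052]
eef_rot: [0.066, 0.998, -0.0, -0.001]
ft_force: [0.9, -0.0, 0.6]
width: 0.0325
grip_force: 0.0
TCP [430.3 145.4   5.2] az 82.5 turn 0.002 rows>= 1 shift dx dy dz [-0.003 -0.004  0.006] j7 1.04 w 0.0325 f 0.0
```

View pics/g1.png

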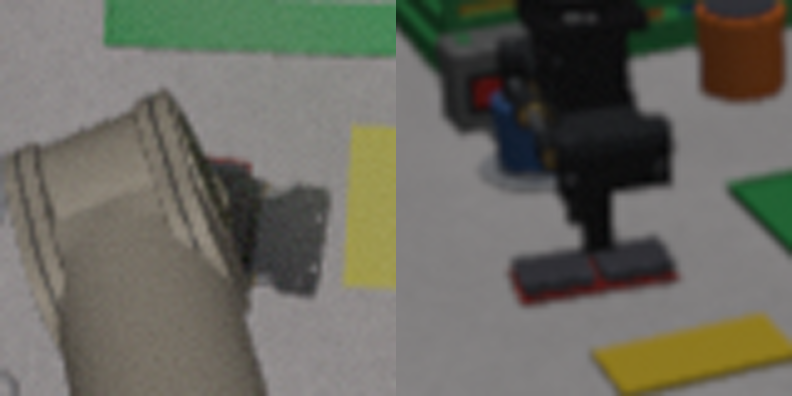

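```bash
python3 - <<'E'
from h import *
S=snap("side");s=read_state();p=s["ee_pos"];print(p,s["width"],s["eef_rot"],s["ft_force"])
im=cv2.resize(S["img"][130:210,185:265],(800,800),interpolation=cv2.INTER_CUBIC)[200:]
f=lambda X:tuple(int(v) for v in ((proj(S,X)-[185,130]+.5)*10-.5-[0,200]))
M=R.from_quat(s["eef_rot"]).as_matrix()
cv2.circle(im,f(p),6,(0,255,0),2)
for sg in(-1,1): cv2.line(im,f(p+sg*M[:,1]*s["width"]/2),f(p+sg*M[:,1]*s["width"]/2-M[:,2]*.06),(0,255,255),2)
c=np.array([.431,.1445,.016]);a=np.radians(-7.7);u=np.array([np.cos(a),np.sin(a),0]);v=np.array([-u[1],u[0],0])
q=[f(c+i*u*.055+j*v*.023) for i,j in((1,1),(1,-1),(-1,-1),(-1,1))]
cv2.polylines(im,[np.array(q)],True,(255,255,0),2)
cv2.imwrite("pics/g2.png",im)
E
```

```text
[0.43154446 0.14608381 0.00659543] 0.044716283968424995 [6.57441443e-02 9.97836064e-01 5.33766933e-04 7.82284886e-04] [ 0.58345285 -0.53377698  0.65752985]
```

View pics/g2.png

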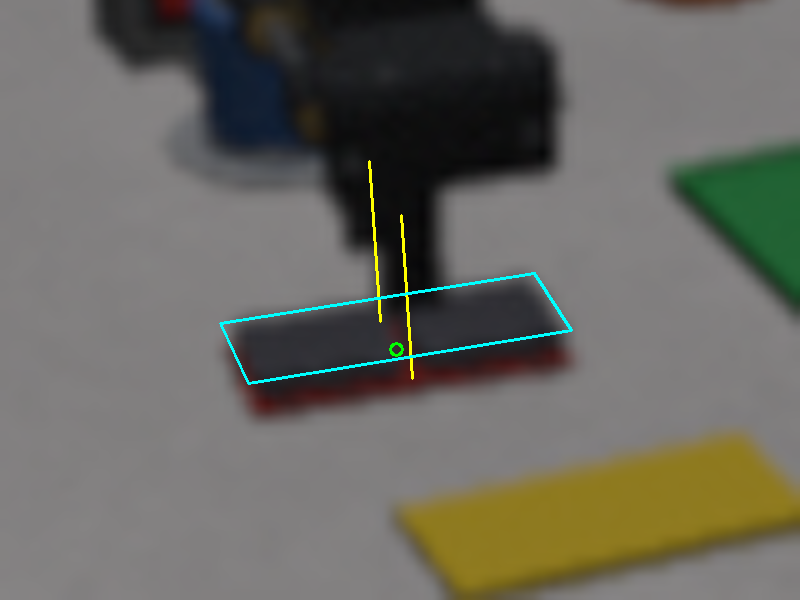

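The projected fingertips (yellow, near (412,378)) lie well below the seen finger end at about (425,300), so the tips seem to be 15–20 mm higher than reported. I'll open the jaws and feel downward for the table.

```bash
python3 -m crank '0 0 -.05 0 .6;0 0 0 0 .6;0 0 0 0 .6;0 0 0 0 .6;0 0 0 0 .6;0 0 .05 0 .6;0 0 0 0 .6;0 0 0 0 .6';  for i in 1; do python3 -m crank '0 0 .015 0 .6;0 0 0 0 .6'; python3 -m crank '0 0 .015 0 .6;0 0 0 0 .6';python3 -m crank '0 0 .015 0 .6;0 0 0 0 .6'; done | egrep 'pos|force:|width'
python3 - <<'E'
from h import *
S=snap("side");cv2.imwrite("pics/g3.png",cv2.resize(S["img"][140:200,195:255],(600,600),interpolation=cv2.INTER_CUBIC))
E
```

```text
time: 13.6
ee_pos: [0.4303, 0.1455, 0.0049]
eef_rot: [0.066, 0.998, -0.0, -0.001]
ft_force: [-0.6, -0.1, -0.9]
width: 0.0695
grip_force: 0.0
ee_pos: [0.4306, 0.1456, 0.0021]
ft_force: [-0.1, 0.9, 0.1]
width: 0.0697
grip_force: 0.0
ee_pos: [0.4306, 0.1456, -0.0008]
ft_force: [0.2, -0.0, 0.4]
width: 0.0695
grip_force: 0.0
ee_pos: [0.4305, 0.1456, -0.0039]
ft_force: [1.0, -0.0, 0.8]
width: 0.0694
grip_force: 0.0
```

View pics/g3.png

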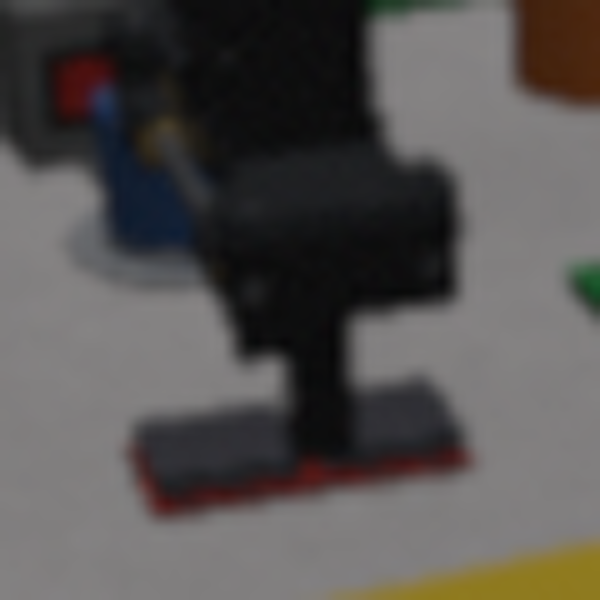

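The finger is in front of the pad with its tip still well above the table at reported z = -4 mm, so the tool reading has a z offset. I'll keep feeling for the table.

```bash
(python3 -m crank '0 0 .015 0 .6;0 0 0 0 .6';python3 -m crank '0 0 .015 0 .6;0 0 0 0 .6'; python3 -m crank '0 0 .01 0 .6;0 0 0 0 .6';python3 -m crank '0 0 .01 0 .6;0 0 0 0 .6') | egrep 'pos|ft_force:'
```

```text
ee_pos: [0.4305, 0.1456, -0.0068]
ft_force: [-1.0, 0.8, -0.4]
ee_pos: [0.4305, 0.1456, -0.0099]
ft_force: [0.6, 0.4, -0.1]
ee_pos: [0.4306, 0.1457, -0.0117]
ft_force: [0.3, -0.3, -0.5]
ee_pos: [0.4306, 0.1456, -0.0137]
ft_force: [0.7, 0.1, 0.5]
```

```bash
(python3 -m crank '0 0 .005 0 .6;0 0 0 0 .6';python3 -m crank '0 0 .005 0 .6;0 0 0 0 .6'; python3 -m crank '0 0 .005 0 .6;0 0 0 0 .6';python3 -m crank '0 0 .005 0 .6;0 0 0 0 .6') | egrep 'pos|ft_force:'
```

```text
ee_pos: [0.4307, 0.1457, -0.0146]
ft_force: [-0.1, -0.0, -0.6]
ee_pos: [0.4307, 0.1457, -0.0156]
ft_force: [-0.5, 0.2, -0.4]
ee_pos: [0.4307, 0.1457, -0.0166]
ft_force: [-0.1, -1.8, -0.5]
ee_pos: [0.4307, 0.1457, -0.0176]
ft_force: [0.0, 0.3, 0.5]
```

```bash
(python3 -m crank '0 0 .005 0 .6;0 0 0 0 .6';python3 -m crank '0 0 .005 0 .6;0 0 0 0 .6'; python3 -m crank '0 0 .005 0 .6;0 0 0 0 .6') | egrep 'pos|ft_force:'
python3 - <<'E'
from h import *
S=snap("side");cv2.imwrite("pics/g4.png",cv2.resize(S["img"][150:200,200:250],(600,600),interpolation=cv2.INTER_CUBIC))
E
```

```text
ee_pos: [0.4306, 0.1457, -0.0186]
ft_force: [0.0, -0.3, -0.0]
ee_pos: [0.4306, 0.1457, -0.0196]
ft_force: [-0.3, 0.7, -0.1]
ee_pos: [0.4307, 0.1457, -0.0206]
ft_force: [0.6, 0.2, -0.2]
```

View pics/g4.png

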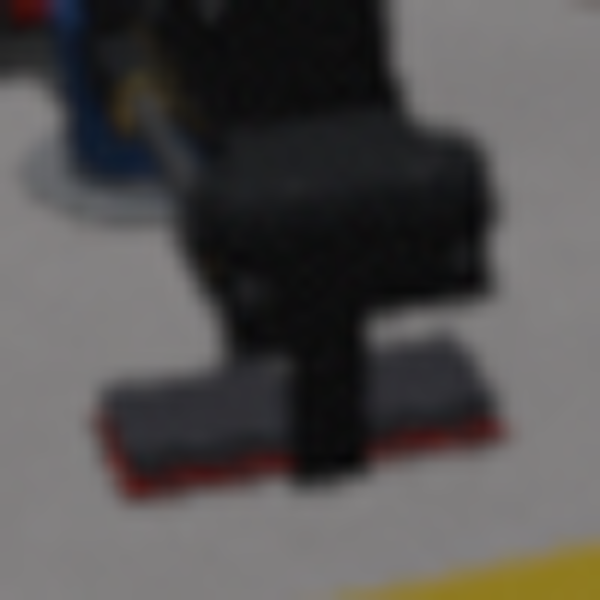

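The finger's lower end is at crop (330,485), i.e. about (227,190), still slightly above the table.

```bash
python3 - <<'E'
from h import *
S=snap("side");d=ray(S,(227.0,189.9));o=np.array(S["xyz"])
for y in(.098,.11):print((o+d*(y-o[1])/d[1])*1000)
E
(python3 -m crank '0 0 .005 0 .6;0 0 0 0 .6';python3 -m crank '0 0 .005 0 .6;0 0 0 0 .6'; python3 -m crank '0 0 .005 0 .6;0 0 0 0 .6') | egrep 'pos|ft_force:'
```

```text
[422.75927133  98.          10.83924365]
[427.15420892 110.           4.06758168]
ee_pos: [0.4307, 0.1457, -0.0216]
ft_force: [-0.1, 0.1, -0.2]
ee_pos: [0.4307, 0.1457, -0.0226]
ft_force: [0.4, 0.4, 0.7]
ee_pos: [0.4307, 0.1457, -0.0236]
ft_force: [0.5, -0.6, -0.1]
```

```bash
(python3 -m crank '0 0 .005 0 .6;0 0 0 0 .6';python3 -m crank '0 0 .005 0 .6;0 0 0 0 .6'; python3 -m crank '0 0 .005 0 .6;0 0 0 0 .6';python3 -m crank '0 0 .005 0 .6;0 0 0 0 .6') | egrep 'pos|ft_force:'
```

```text
ee_pos: [0.4307, 0.1456, -0.0246]
ft_force: [-0.3, 0.5, -0.4]
ee_pos: [0.4307, 0.1457, -0.0256]
ft_force: [-0.1, -0.5, 1.1]
ee_pos: [0.4307, 0.1457, -0.0266]
ft_force: [-0.0, 0.7, 0.4]
ee_pos: [0.4308, 0.1457, -0.0269]
ft_force: [-4.3, -2.3, 12.6]
```

The table contact is at reported z = -26.7 mm, so true z ≈ reported + 26.5 mm. I'll grip the pad 3.5 mm above the table.

```bash
sed -i 's/np.array(\[x,y,z\])/np.array([x,y,z-26.5])/; s/(p\*1000).round(1)/(p*1000+[0,0,26.5]).round(1)/' plan.py; python3 -m crank '0 0 -.021 0 .6;0 0 0 0 -1;0 0 0 0 -1;0 0 0 0 -1;0 0 0 0 -1;0 0 0 0 -1;0 0 0 0 -1;0 0 0 0 -1' 40; python3 -m crank '0 0 -.1 0 -1;0 0 -.2 0 -1;0 0 -.2 0 -1;0 0 0 0 -1;0 0 0 0 -1'; python3 plan.py 637.5 40 60 -2.2
```

```text
time: 18.75
ee_pos: [0.4306, 0.1455, -0.0235]
eef_rot: [0.066, 0.998, -0.0, -0.0]
ft_force: [-0.2, -0.2, -2.0]
width: 0.0454
grip_force: 40.0
time: 19.25
ee_pos: [0.4308, 0.1459, 0.0767]
eef_rot: [0.066, 0.998, 0.0, 0.0]
ft_force: [0.1, -0.1, -4.1]
width: 0.0456
grip_force: 40.0
TCP [430.8 145.9 103.2] az 82.5 turn 0.941 rows>= 10 shift dx dy dz [-0.49   1.053  0.217] j7 1.02 w 0.0456 f 40.0
```

```bash
python3 -m crank '0 0 0 .094 -1;0 0 0 .094 -1;0 0 0 .094 -1;0 0 0 .094 -1;0 0 0 .094 -1;0 0 0 .094 -1;0 0 0 .094 -1;0 0 0 .094 -1;0 0 0 .094 -1;0 0 0 .094 -1';python3 -m crank '-.049 .105 0 0 -1;-.049 .105 0 0 -1;-.049 .105 0 0 -1;-.049 .105 0 0 -1;-.049 .105 0 0 -1;-.049 .105 0 0 -1;-.049 .105 0 0 -1;-.049 .105 0 0 -1;-.049 .105 .1 0 -1;-.049 .105 .1 0 -1';python3 -m crank '0 0 0 0 -1;0 0 0 0 -1;0 0 0 0 -1'; python3 plan.py 637.5 40 11.5 -2.2
```

```text
time: 20.25
ee_pos: [0.4293, 0.1451, 0.0745]
eef_rot: [0.722, 0.692, -0.002, -0.001]
ft_force: [0.4, 0.6, -3.9]
width: 0.0455
grip_force: 40.0
time: 21.25
ee_pos: [0.6366, 0.0394, 0.0338]
eef_rot: [0.72, 0.694, -0.001, -0.001]
ft_force: [0.1, 0.4, -3.7]
width: 0.0457
grip_force: 40.0
time: 21.55
ee_pos: [0.6361, 0.0405, 0.0361]
eef_rot: [0.72, 0.694, -0.0, -0.001]
ft_force: [0.6, -0.1, -3.4]
width: 0.0454
grip_force: 40.0
TCP [636.1  40.5  62.6] az -2.1 turn 0.001 rows>= 1 shift dx dy dz [-0.002  0.008  0.255] j7 -0.05 w 0.0454 f 40.0
```

```bash
python3 -m crank '0 .008 .1 0 -1;0 0 .1 0 -1;0 0 .055 0 -1;0 0 0 0 -1;0 0 0 0 -1'; python3 -m crank '0 0 0 0 .6;0 0 0 0 .6;0 0 0 0 .6;0 0 0 0 .6;0 0 -.1 0 .6;0 0 -.2 0 .6;0 0 -.1 0 .6;0 0 0 0 .6;0 0 0 0 .6'; python3 plan.py 449 13.5 60 90.3
```

```text
time: 22.05
ee_pos: [0.6387, 0.0403, -0.0137]
eef_rot: [0.72, 0.694, 0.0, 0.0]
ft_force: [0.5, -0.1, -3.4]
width: 0.0457
grip_force: 40.0
time: 22.95
ee_pos: [0.6386, 0.04, 0.0658]
eef_rot: [0.72, 0.694, 0.0, 0.0]
ft_force: [-1.0, -0.7, -0.6]
width: 0.0698
grip_force: 0.0
TCP [638.6  40.   92.3] az -2.1 turn -1.027 rows>= 11 shift dx dy dz [ 0.949 -0.127  0.161] j7 -0.06 w 0.0698 f 0.0
```

```bash
python3 -m crank '0 0 0 -.0934 .85;0 0 0 -.0934 .85;0 0 0 -.0934 .85;0 0 0 -.0934 .85;0 0 0 -.0934 .85;0 0 0 -.0934 .85;0 0 0 -.0934 .85;0 0 0 -.0934 .85;0 0 0 -.0934 .85;0 0 0 -.0934 .85';python3 -m crank '0 0 0 -.0934 .85;.119 -.016 0 0 .85;.119 -.016 0 0 .85;.119 -.016 0 0 .85;.119 -.016 0 0 .85;.119 -.016 0 0 .85;.119 -.016 .03 0 .85;.119 -.016 .06 0 .85;.119 -.016 .06 0 .85;0 0 0 0 .85';python3 -m crank '0 0 0 0 .85;0 0 0 0 .85' | grep wid; python3 plan.py 449 13.5 1.5 90.3
cat > tray.py <<'E'
from look import *
import sys
z=float(sys.argv[1])/1000
T=snap("top");mt=masks(T["img"]);roi=np.zeros((384,512),bool); roi[133:169,212:258]=1
for k in blobs(T,(mt["dark"]|mt["red"])&roi,60): print("pad",rect(T,k,z))
for k in blobs(T,yel(T["img"])&roi,60): print("yel",rect(T,k,z))
E
python3 tray.py 24
```

```text
time: 23.95
ee_pos: [0.6375, 0.0399, 0.0639]
eef_rot: [0.067, 0.998, -0.0, -0.001]
ft_force: [0.5, -0.6, -0.4]
width: 0.0802
grip_force: 0.0
time: 24.95
ee_pos: [0.4436, 0.0124, 0.033]
eef_rot: [-0.003, 1.0, -0.0, -0.003]
ft_force: [0.4, 0.5, -0.5]
width: 0.0805
grip_force: 0.0
width: 0.0802
TCP [449.1  13.4  62.3] az 90.3 turn 0.0 rows>= 1 shift dx dy dz [0.001 0.    0.304] j7 1.45 w 0.0802 f 0.0
pad [636.4  40.  102.8  44.5 -89.7]
```

```bash
python3 -m crank '0 0 .1 0 .85;0 0 .1 0 .85;0 0 .08 0 .85;0 0 .024 0 .85;0 0 0 0 .85;0 0 0 0 -1;0 0 0 0 -1;0 0 0 0 -1;0 0 0 0 -1;0 0 0 0 -1' 20; python3 -m crank '0 0 0 0 -1;0 0 -.1 0 -1;0 0 -.2 0 -1;0 0 -.2 0 -1;0 0 0 0 -1;0 0 0 0 -1'; python3 plan.py 636.5 40 60 -2.2
```

```text
time: 26.2
ee_pos: [0.4488, 0.0132, -0.0246]
eef_rot: [-0.003, 1.0, 0.0, 0.001]
ft_force: [-0.3, 0.5, 5.1]
width: 0.0599
grip_force: 19.9
time: 26.8
ee_pos: [0.4487, 0.0132, 0.0754]
eef_rot: [-0.003, 1.0, 0.0, 0.001]
ft_force: [-1.0, -0.2, -0.9]
width: 0.0596
grip_force: 19.9
TCP [448.7  13.2 101.9] az 90.3 turn 1.028 rows>= 11 shift dx dy dz [0.17  0.933 0.211] j7 1.45 w 0.0596 f 19.9
```

```bash
python3 -m crank '0 0 0 .0935 -1;0 0 0 .0935 -1;0 0 0 .0935 -1;0 0 0 .0935 -1;0 0 0 .0935 -1;0 0 0 .0935 -1;0 0 0 .0935 -1;0 0 0 .0935 -1;0 0 0 .0935 -1;0 0 0 .0935 -1';python3 -m crank '0 0 0 .0935 -1;.021 .117 0 0 -1;.021 .117 0 0 -1;.021 .117 0 0 -1;.021 .117 0 0 -1;.021 .117 0 0 -1;.021 .117 0 0 -1;.021 .117 .1 0 -1;.021 .117 .1 0 -1;0 0 0 0 -1' | egrep 'wid'; python3 -m crank '0 0 0 0 -1;0 0 0 0 -1'; python3 plan.py 636.5 40 27 -2.2
```

```text
time: 27.8
ee_pos: [0.4471, 0.013, 0.0732]
eef_rot: [0.67, 0.742, -0.001, -0.001]
ft_force: [-0.0, -0.3, 0.0]
width: 0.0598
grip_force: 19.8
width: 0.0593
time: 29.0
ee_pos: [0.636, 0.0392, 0.0348]
eef_rot: [0.721, 0.693, -0.0, -0.0]
ft_force: [0.5, -0.7, 0.3]
width: 0.0598
grip_force: 19.9
TCP [636.   39.2  61.3] az -2.2 turn -0.001 rows>= 1 shift dx dy dz [0.004 0.003 0.171] j7 -0.15 w 0.0598 f 19.9
```

Place the sheet, then go to the next pad at (448.5,-137.5), tool azimuth -81.

```bash
python3 -m crank '.004 .003 .1 0 -1;0 0 .071 0 -1;0 0 0 0 -1;0 0 0 0 -1'; python3 -m crank '0 0 0 0 .8;0 0 0 0 .8;0 0 0 0 .8;0 0 0 0 .8;0 0 -.1 0 .8;0 0 -.2 0 .8;0 0 -.1 0 .6;0 0 0 0 .6;0 0 0 0 .6' | grep width; python3 plan.py 448.5 -137.5 60 -81.2
```

```text
time: 29.4
ee_pos: [0.637, 0.0401, 0.001]
eef_rot: [0.721, 0.693, -0.0, -0.0]
ft_force: [-1.0, 0.1, 0.4]
width: 0.0594
grip_force: 19.9
width: 0.0702
TCP [637.3  40.3 107.3] az -2.2 turn 0.877 rows>= 10 shift dx dy dz [-1.069  0.734  0.236] j7 -0.15 w 0.0702 f 0.0
```

```bash
python3 -m crank '0 0 0 .0877 .6;0 0 0 .0877 .6;0 0 0 .0877 .6;0 0 0 .0877 .6;0 0 0 .0877 .6;0 0 0 .0877 .6;0 0 0 .0877 .6;0 0 0 .0877 .6;0 0 0 .0877 .6;0 0 0 .0877 .6';python3 -m crank '-.107 .073 0 0 .6;-.107 .073 0 0 .6;-.107 .073 0 0 .6;-.107 .073 0 0 .6;-.107 .073 0 0 .6;-.107 .073 0 0 .6;-.107 .073 0 0 .6;-.107 .073 0 0 .6;-.107 .073 .1 0 .6;-.107 .073 .13 0 .6'|grep wid;python3 -m crank '0 0 0 0 .6;0 0 0 0 .6' |grep wid; python3 plan.py 448.5 -137.5 3.5 -81.2; python3 tray.py 30
```

```text
time: 31.3
ee_pos: [0.6363, 0.0401, 0.079]
eef_rot: [0.997, 0.074, -0.001, 0.0]
ft_force: [-0.3, 0.4, 0.7]
width: 0.0694
grip_force: 0.0
width: 0.0698
width: 0.0694
TCP [ 447.  -136.9   60.1] az -81.2 turn -0.0 rows>= 1 shift dx dy dz [0.007 0.004 0.283] j7 -1.15 w 0.0694 f 0.0
yel [636.1  40.6 119.1  59.8  85.5]
```

```bash
python3 -m crank '.007 .004 .1 0 .6;0 0 .1 0 .6;0 0 .084 0 .6;0 0 0 0 .6;0 0 0 0 -1;0 0 0 0 -1;0 0 0 0 -1;0 0 0 0 -1;0 0 0 0 -1;0 0 0 0 -1' 40; python3 plan.py 448.5 -137.5 3.5 -81.2;python3 -m crank '0 0 0 0 -1;0 0 -.1 0 -1;0 0 -.2 0 -1;0 0 -.2 0 -1;0 0 0 0 -1;0 0 0 0 -1'; python3 plan.py 636.5 40 80 -2.2
```

```text
time: 33.55
ee_pos: [0.4506, -0.1378, -0.0213]
eef_rot: [0.997, 0.077, 0.001, 0.0]
ft_force: [-0.8, -0.9, 7.2]
width: 0.0454
grip_force: 40.0
TCP [ 450.6 -137.8    5.2] az -81.2 turn 0.0 rows>= 1 shift dx dy dz [-0.01  -0.003  0.008] j7 -1.09 w 0.0454 f 40.0
time: 34.15
ee_pos: [0.4499, -0.1372, 0.0781]
eef_rot: [0.997, 0.077, 0.001, -0.0]
ft_force: [-0.1, 0.4, -3.7]
width: 0.0455
grip_force: 40.0
TCP [ 449.9 -137.2  104.6] az -81.1 turn -0.877 rows>= 10 shift dx dy dz [0.921 0.898 0.125] j7 -1.17 w 0.0455 f 40.0
```

```bash
python3 -m crank '0 0 0 -.0877 -1;0 0 0 -.0877 -1;0 0 0 -.0877 -1;0 0 0 -.0877 -1;0 0 0 -.0877 -1;0 0 0 -.0877 -1;0 0 0 -.0877 -1;0 0 0 -.0877 -1;0 0 0 -.0877 -1;0 0 0 -.0877 -1'|grep wid;python3 -m crank '.092 .09 0 0 -1;.092 .09 0 0 -1;.092 .09 0 0 -1;.092 .09 0 0 -1;.092 .09 0 0 -1;.092 .09 0 0 -1;.092 .09 0 0 -1;.092 .09 0 0 -1;.092 .09 0 0 -1;.092 .09 .12 0 -1'|grep wid;python3 -m crank '0 0 0 0 -1;0 0 0 0 -1' |grep wid; python3 plan.py 636.5 41 37 -2.2
```

```text
width: 0.0457
width: 0.0457
width: 0.0453
TCP [635.   39.3  77.4] az -2.2 turn 0.0 rows>= 1 shift dx dy dz [0.009 0.008 0.202] j7 -0.08 w 0.0453 f 40.0
```

```bash
python3 -m crank '.009 .008 .1 0 -1;0 0 .1 0 -1;0 0 0 0 -1;0 0 0 0 -1' | egrep 'pos|ft'; (python3 -m crank '0 0 .0075 0 -1;0 0 0 0 -1;0 0 0 0 -1';python3 -m crank '0 0 .0075 0 -1;0 0 0 0 -1;0 0 0 0 -1') | egrep 'pos|ft'
```

```text
ee_pos: [0.638, 0.0401, 0.0141]
ft_force: [1.0, -0.4, -2.5]
ee_pos: [0.6388, 0.041, 0.0131]
ft_force: [0.1, -0.0, -3.9]
ee_pos: [0.6384, 0.0411, 0.0109]
ft_force: [0.9, 0.2, -2.1]
```

```bash
(python3 -m crank '0 -.008 .0075 0 -1;0 0 0 0 -1;0 0 0 0 -1';python3 -m crank '0 0 .006 0 -1;0 0 0 0 -1;0 0 0 0 -1';python3 -m crank '0 0 .005 0 -1;0 0 0 0 -1;0 0 0 0 -1') | egrep 'pos|ft'
```

```text
ee_pos: [0.6367, 0.0412, 0.0093]
ft_force: [-0.1, 0.1, -2.1]
ee_pos: [0.637, 0.0412, 0.0087]
ft_force: [-4.6, -0.1, 4.5]
ee_pos: [0.637, 0.0412, 0.0087]
ft_force: [-7.9, -0.6, 14.6]
```

Contact at the expected height. Back off 1 mm and release, then fetch the next sheet.

```bash
python3 -m crank '0 0 -.009 0 -1;0 0 0 0 -1;0 0 0 0 .7;0 0 0 0 .7;0 0 0 0 .7;0 0 0 0 .7;0 0 0 0 .7;0 0 -.1 0 .7;0 0 -.2 0 .85;0 0 -.1 0 .85' | egrep 'pos|wid';python3 -m crank '0 0 0 .0909 .85;0 0 0 .0909 .85;0 0 0 .0909 .85;0 0 0 .0909 .85;0 0 0 .0909 .85;0 0 0 .0909 .85;0 0 0 .0909 .85;0 0 0 .0909 .85;0 0 0 .0909 .85;0 0 0 .0909 .85'|grep wid; python3 plan.py 442 -268.5 60 -84
```

```text
ee_pos: [0.6381, 0.0411, 0.092]
width: 0.079
width: 0.0805
TCP [636.9  41.2 115.5] az -84.4 turn -0.004 rows>= 1 shift dx dy dz [-1.131  1.438  0.277] j7 -1.43 w 0.0805 f 0.0
```

```bash
python3 -m crank '-.113 .144 0 -.004 .85;-.113 .144 0 0 .85;-.113 .144 0 0 .85;-.113 .144 0 0 .85;-.113 .144 0 0 .85;-.113 .144 0 0 .85;-.113 .144 0 0 .85;-.113 .144 0 0 .85;-.113 .144 .1 0 .85;-.113 .144 .15 0 .85'|grep wid;python3 -m crank '0 0 0 0 .85;0 0 0 0 .85' |grep wid; python3 tray.py 46;python3 plan.py 442 -268.5 2 -84
```

```text
width: 0.0802
width: 0.0804
pad [634.9  39.2 102.   42.2  87.9]
yel [633.4  39.6 117.5  59.4  85.1]
TCP [ 444.2 -269.6   65.7] az -83.7 turn 0.003 rows>= 1 shift dx dy dz [-0.01  -0.007  0.319] j7 -0.81 w 0.0804 f 0.0
```

```bash
python3 -m crank '-.01 -.007 .1 0 .85;0 0 .1 0 .85;0 0 .1 0 .85;0 0 .012 0 .85;0 0 0 0 .85;0 0 0 0 .85'|egrep 'pos|ft'; python3 plan.py 442 -268.5 1.5 -84
```

```text
ee_pos: [0.4428, -0.2686, -0.0222]
ft_force: [0.1, -0.8, 1.2]
TCP [ 442.8 -268.6    4.3] az -83.6 turn 0.004 rows>= 1 shift dx dy dz [-0.004 -0.001  0.014] j7 -0.75 w 0.0802 f 0.0
```

```bash
python3 -m crank '0 0 .013 0 .85;0 0 0 0 .85;0 0 0 0 -1;0 0 0 0 -1;0 0 0 0 -1;0 0 0 0 -1;0 0 0 0 -1' 20|egrep 'pos|ft|grip|wid'; python3 -m crank '0 0 0 0 -1;0 0 -.1 0 -1;0 0 -.2 0 -1;0 0 -.2 0 -1;0 0 0 0 -1;0 0 0 0 -1'|egrep 'pos|ft|grip|wid'; python3 plan.py 636 40 80 -2.2
```

```text
ee_pos: [0.4416, -0.2687, -0.026]
ft_force: [-0.1, -0.4, 0.5]
width: 0.0596
grip_force: 20.0
ee_pos: [0.4421, -0.2686, 0.0745]
ft_force: [-0.4, 0.5, -0.3]
width: 0.0594
grip_force: 20.0
TCP [ 442.1 -268.6  101. ] az -83.7 turn -0.905 rows>= 10 shift dx dy dz [1.579 0.909 0.107] j7 -0.85 w 0.0594 f 20.0
```

```bash
python3 -m crank '0 0 0 -.0905 -1;0 0 0 -.0905 -1;0 0 0 -.0905 -1;0 0 0 -.0905 -1;0 0 0 -.0905 -1;0 0 0 -.0905 -1;0 0 0 -.0905 -1;0 0 0 -.0905 -1;0 0 0 -.0905 -1;0 0 0 -.0905 -1'|grep wid;python3 -m crank '.158 .091 0 0 -1;.158 .091 0 0 -1;.158 .091 0 0 -1;.158 .091 0 0 -1;.158 .091 0 0 -1;.158 .091 0 0 -1;.158 .091 0 0 -1;.158 .091 0 0 -1;.158 .091 0 0 -1;.158 .091 0 0 -1'|grep wid;python3 -m crank '0 0 0 0 -1;0 0 0 0 -1;0 0 .1 0 -1;0 0 0 0 -1;0 0 0 0 -1' |grep wid; python3 plan.py 636 40 52 -2.2
```

```text
width: 0.0596
width: 0.0597
width: 0.0596
TCP [634.8  38.8  80. ] az -2.3 turn -0.001 rows>= 1 shift dx dy dz [0.006 0.006 0.14 ] j7 -0.06 w 0.0596 f 20.0
```

```bash
python3 -m crank '.006 .003 .1 0 -1;0 0 .04 0 -1;0 0 0 0 -1;0 0 0 0 -1' | egrep 'pos|ft'; (python3 -m crank '0 0 .01 0 -1;0 0 0 0 -1;0 0 0 0 -1';python3 -m crank '0 0 .007 0 -1;0 0 0 0 -1;0 0 0 0 -1') | egrep 'pos|ft'
```

```text
ee_pos: [0.6366, 0.0409, 0.0266]
ft_force: [-0.1, 0.4, 0.3]
ee_pos: [0.6366, 0.0412, 0.0243]
ft_force: [-0.2, 0.7, -0.4]
ee_pos: [0.6364, 0.0412, 0.0225]
ft_force: [-0.7, 0.4, -0.6]
```

```bash
python3 -m crank '0 0 .007 0 -1;0 0 0 0 -1;0 0 0 0 .8;0 0 0 0 .8;0 0 0 0 .8;0 0 0 0 .8;0 0 0 0 .8;0 0 -.1 0 .8;0 0 -.2 0 .7;0 0 -.1 0 .6' | egrep 'pos|wid';python3 -m crank '0 0 0 .0909 .6;0 0 0 .0909 .6;0 0 0 .0909 .6;0 0 0 .0909 .6;0 0 0 .0909 .6;0 0 0 .0909 .6;0 0 0 .0909 .6;0 0 0 .0909 .6;0 0 0 .0909 .6;0 0 0 .0909 .6'|grep wid; python3 plan.py 619 -287.5 60 -84
```

```text
ee_pos: [0.6376, 0.0411, 0.1042]
width: 0.0726
width: 0.07
TCP [636.4  41.3 127.7] az -84.4 turn -0.004 rows>= 1 shift dx dy dz [-0.258  1.626  0.338] j7 -1.41 w 0.07 f 0.0
```

```bash
python3 -m crank '-.026 .163 0 -.004 .6;-.026 .163 0 0 .6;-.026 .163 0 0 .6;-.026 .163 0 0 .6;-.026 .163 0 0 .6;-.026 .163 0 0 .6;-.026 .163 0 0 .6;-.026 .163 0 0 .6;-.026 .163 .13 0 .6;-.026 .163 .2 0 .6'|grep wid;python3 -m crank '0 0 0 0 .6;0 0 0 0 .6' |grep wid; python3 tray.py 52;python3 plan.py 619 -287.5 3.5 -84; python3 - <<'E'
from h import *
cv2.imwrite("pics/s5.png",cv2.resize(snap("side")["img"][120:260,180:380],(800,560),interpolation=cv2.INTER_CUBIC))
E
```

```text
width: 0.0694
width: 0.0696
yel [634.7  41.6 121.9  62.6  85.3]
TCP [ 620.9 -286.9   63.4] az -83.7 turn 0.004 rows>= 1 shift dx dy dz [-0.01   0.002  0.3  ] j7 -0.83 w 0.0699 f 0.0
```

View pics/s5.png

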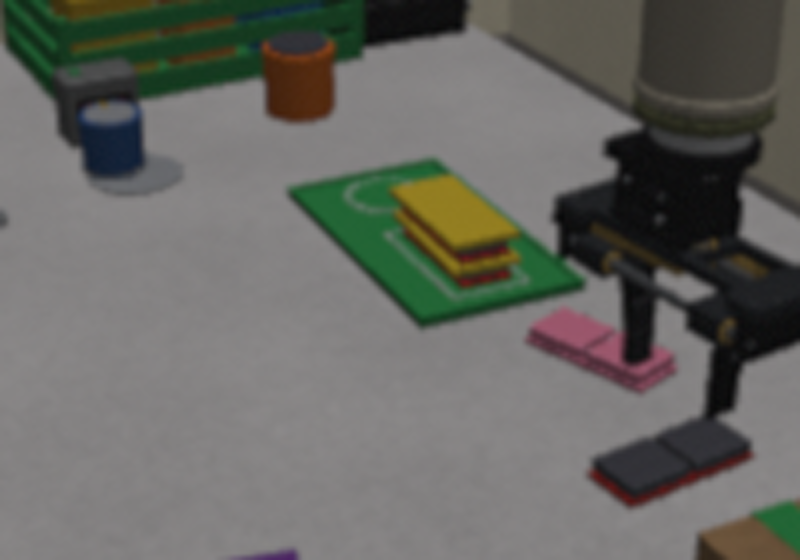

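The pile (pad, sheet, pad, sheet) stands straight. The tin has since been knocked sideways off the plate centre, which doesn't matter because it had already been read. Now the third pad.

```bash
python3 -m crank '-.01 .002 .1 0 .6;0 0 .1 0 .6;0 0 .095 0 .6;0 0 0 0 .6;0 0 0 0 .6'|egrep 'pos|ft'; python3 -m crank '0 0 0 0 -1;0 0 0 0 -1;0 0 0 0 -1;0 0 0 0 -1;0 0 0 0 -1;0 0 0 0 -1;0 0 0 0 -1' 40|egrep 'pos|ft|grip|wid'; python3 -m crank '0 0 -.1 0 -1;0 0 -.2 0 -1;0 0 -.3 0 -1;0 0 0 0 -1;0 0 0 0 -1'|egrep 'pos|ft|grip|wid'; python3 plan.py 636 41 90 -2.2
```

```text
ee_pos: [0.6191, -0.2875, -0.0218]
ft_force: [-1.0, 0.5, 0.2]
ee_pos: [0.6188, -0.2885, -0.0218]
ft_force: [-0.8, -1.2, 5.5]
width: 0.0458
grip_force: 40.0
ee_pos: [0.6187, -0.2877, 0.0879]
ft_force: [0.2, 0.4, -4.1]
width: 0.0453
grip_force: 40.0
TCP [ 618.7 -287.7  114.4] az -83.7 turn -0.905 rows>= 10 shift dx dy dz [1.645 0.023 0.123] j7 -0.85 w 0.0453 f 40.0
```

```bash
python3 -m crank '0 0 0 -.0905 -1;0 0 0 -.0905 -1;0 0 0 -.0905 -1;0 0 0 -.0905 -1;0 0 0 -.0905 -1;0 0 0 -.0905 -1;0 0 0 -.0905 -1;0 0 0 -.0905 -1;0 0 0 -.0905 -1;0 0 0 -.0905 -1'|grep wid;python3 -m crank '.164 0 0 0 -1;.164 0 0 0 -1;.164 0 0 0 -1;.164 0 0 0 -1;.164 0 0 0 -1;.164 0 0 0 -1;.164 0 0 0 -1;.164 0 0 0 -1;.164 0 0 0 -1;.164 0.02 0 0 -1'|grep wid;python3 -m crank '0 0 0 0 -1;0 0 0 0 -1;0 0 .1 0 -1;0 0 0 0 -1;0 0 0 0 -1' |grep wid; python3 plan.py 636 41 62 -2.2
```

```text
width: 0.0457
width: 0.046
width: 0.0456
TCP [634.4  38.4  93.3] az -2.3 turn -0.001 rows>= 1 shift dx dy dz [0.014 0.008 0.156] j7 -0.08 w 0.0456 f 40.0
```

```bash
python3 -m crank '.014 .005 .1 0 -1;0 0 .056 0 -1;0 0 0 0 -1;0 0 0 0 -1;0 0 0 0 -1' | egrep 'pos|ft'; (python3 -m crank '0 0 .01 0 -1;0 0 0 0 -1;0 0 0 0 -1';python3 -m crank '0 0 .006 0 -1;0 0 0 0 -1;0 0 0 0 -1') | egrep 'pos|ft'
```

```text
ee_pos: [0.637, 0.0421, 0.0374]
ft_force: [0.4, -0.6, -2.7]
ee_pos: [0.6365, 0.0424, 0.0346]
ft_force: [0.2, -0.2, -2.0]
ee_pos: [0.6364, 0.0424, 0.0332]
ft_force: [0.3, 0.3, -3.0]
```

```bash
(python3 -m crank '-.006 0 .007 0 -1;0 0 0 0 -1;0 0 0 0 -1';python3 -m crank '0 0 .005 0 -1;0 0 0 0 -1;0 0 0 0 -1') | egrep 'pos|ft'
```

```text
ee_pos: [0.6363, 0.041, 0.0318]
ft_force: [-0.5, -0.9, -3.7]
ee_pos: [0.6363, 0.0412, 0.0308]
ft_force: [-0.1, -0.1, -2.7]
```

```bash
python3 -m crank '0 0 0 0 .6;0 0 0 0 .6;0 0 0 0 .6;0 0 0 0 .6;0 0 0 0 .6;0 0 -.1 0 .6;0 0 -.2 0 1;0 0 -.1 0 1;0 0 0 0 1' | egrep 'pos|wid';python3 -m crank '0 -.16 0 0 1;0 -.16 0 0 1;0 -.16 0 0 1;0 -.16 0 0 1;0 -.16 0 0 1;0 -.16 0 0 1;0 -.16 0 0 1;0 -.16 0 0 1;0 0 0 0 1'|grep pos;python3 tray.py 68; python3 - <<'E'
from h import *
T=snap("top");S=snap("side")
a=cv2.resize(T["img"][175:225,110:175],None,fx=8,fy=8,interpolation=cv2.INTER_CUBIC)
b=cv2.resize(S["img"][135:220,190:325],(520,327),interpolation=cv2.INTER_CUBIC)[:200]
cv2.imwrite("pics/tin2.png",np.vstack([a,b]))
E
```

```text
ee_pos: [0.6385, 0.0412, 0.1146]
width: 0.0838
ee_pos: [0.3771, 0.0511, 0.1099]
pad [634.1  42.7 103.6  43.2  87.5]
yel [631.9  40.8 120.7  61.9  84.8]
```

View pics/tin2.png

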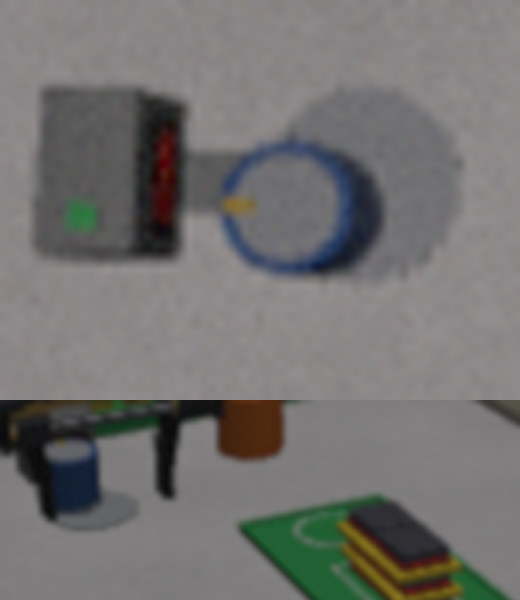

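The tin now stands at crop (287,207), i.e. px (145.4,200.4), still upright and partly on the plate. The pile is straight.

```bash
python3 - <<'E'
from h import *
print(at(snap("top"),(145.4,200.4),.059)*1000)
E
python3 plan.py 448 357 110 2
```

```text
[447.77225874 357.31965536  59.        ]
TCP [381.2  51.1 137.3] az -2.2 turn -0.047 rows>= 1 shift dx dy dz [1.517 0.387 0.137] j7 -0.32 w 0.0874 f 0.0
```

```bash
python3 -m crank '.152 .039 0 -.047 1;.152 .039 0 0 1;.152 .039 0 0 1;.152 .039 0 0 1;.152 .039 0 0 1;.152 .039 0 0 1;.152 .039 0 0 1;.152 .039 0 0 1;.152 .039 0 0 1;.152 .039 0 0 1'|grep pos;python3 -m crank '0 0 0 0 1;0 0 0 0 1' |grep pos; python3 plan.py 448 357 26 2
```

```text
ee_pos: [0.451, 0.3585, 0.1099]
ee_pos: [0.4504, 0.3574, 0.1096]
TCP [450.4 357.4 136.1] az 2.0 turn 0.0 rows>= 1 shift dx dy dz [-0.001 -0.011  0.551] j7 -0.72 w 0.0868 f 0.0
```

```bash
python3 -m crank '0 -.011 .15 0 1;0 0 .15 0 1;0 0 .15 0 1;0 0 .1 0 1;0 0 0 0 1;0 0 0 0 1'|egrep 'pos|ft'; python3 -m crank '0 0 0 0 -1;0 0 0 0 -1;0 0 0 0 -1;0 0 0 0 -1;0 0 0 0 -1;0 0 0 0 -1' 30|egrep 'pos|ft|grip|wid'; python3 -m crank '0 0 -.1 0 -1;0 0 -.2 0 -1;0 0 -.2 0 -1;0 0 0 0 -1;0 0 0 0 -1'|egrep 'pos|ft|grip|wid'; python3 plan.py 641.8 175 70 2
```

```text
ee_pos: [0.4485, 0.3563, 0.0012]
ft_force: [0.2, 0.1, 1.0]
ee_pos: [0.4482, 0.3572, 0.0013]
ft_force: [-1.3, -0.9, 3.8]
width: 0.0594
grip_force: 30.0
ee_pos: [0.448, 0.3571, 0.101]
ft_force: [-0.9, -0.3, -3.3]
width: 0.0594
grip_force: 30.0
TCP [448.  357.1 127.5] az 2.0 turn -0.0 rows>= 1 shift dx dy dz [-0.944  0.936  0.287] j7 -0.72 w 0.0594 f 30.0
```

```bash
python3 -m crank '-.094 .094 0 0 -1;-.094 .094 0 0 -1;-.094 .094 0 0 -1;-.094 .094 0 0 -1;-.094 .094 0 0 -1;-.094 .094 0 0 -1;-.094 .094 0 0 -1;-.094 .094 0 0 -1;-.094 .094 .1 0 -1;-.094 .094 .15 0 -1'|grep wid;python3 -m crank '0 0 0 0 -1;0 0 0 0 -1;0 0 0 0 -1'|egrep 'wid|grip'; python3 plan.py 642.5 174.8 38 2
```

```text
width: 0.0594
width: 0.0594
grip_force: 30.0
TCP [641.6 176.8  76.8] az 2.1 turn 0.001 rows>= 1 shift dx dy dz [-0.01   0.004  0.194] j7 -0.26 w 0.0594 f 30.0
```

```bash
python3 -m crank '-.01 .004 .1 0 -1;0 0 .094 0 -1;0 0 0 0 -1;0 0 0 0 -1;0 0 0 0 -1' | egrep 'pos|ft'; (python3 -m crank '0 0 .01 0 -1;0 0 0 0 -1;0 0 0 0 -1';python3 -m crank '0 0 .008 0 -1;0 0 0 0 -1;0 0 0 0 -1') | egrep 'pos|ft'
```

```text
ee_pos: [0.644, 0.1745, 0.0137]
ft_force: [-0.1, 1.5, -2.9]
ee_pos: [0.6434, 0.1738, 0.0104]
ft_force: [1.0, 0.2, -2.5]
ee_pos: [0.6432, 0.1737, 0.0084]
ft_force: [0.8, 0.0, -2.5]
```

```bash
(python3 -m crank '0 0 .006 0 -1;0 0 0 0 -1;0 0 0 0 -1';python3 -m crank '0 0 .005 0 -1;0 0 0 0 -1;0 0 0 0 -1') | egrep 'pos|ft'
```

```text
ee_pos: [0.6432, 0.1737, 0.0072]
ft_force: [0.4, 0.4, -3.2]
ee_pos: [0.6434, 0.1737, 0.0064]
ft_force: [0.3, -1.1, -1.6]
```

```bash
python3 -m crank '0 0 0 0 1;0 0 0 0 1;0 0 0 0 1;0 0 0 0 1;0 0 0 0 1;0 0 0 0 1;0 0 -.1 0 1;0 0 -.2 0 1;0 0 -.3 0 1;0 0 -.2 0 1' | egrep 'pos|wid';python3 -m crank '0 -.16 0 0 1;0 -.16 0 0 1;0 -.16 0 0 1;0 -.16 0 0 1;0 -.16 0 0 1;0 -.16 0 0 1;0 -.16 0 0 1;0 -.16 0 0 1;0 0 0 0 1'|grep pos;python3 tray.py 68; python3 - <<'E'
from h import *
T=snap("top");S=snap("side")
a=cv2.resize(T["img"][125:175,180:265],None,fx=8,fy=8,interpolation=cv2.INTER_CUBIC)[:360]
b=cv2.resize(S["img"][145:205,240:342],(680,400),interpolation=cv2.INTER_CUBIC)[:240]
cv2.imwrite("pics/fin.png",np.vstack([a,b])); print(proj(T,[.6425,.1745,.064]))
E
```

```text
ee_pos: [0.6436, 0.1737, 0.1591]
width: 0.0867
ee_pos: [0.3846, 0.1649, 0.1564]
pad [634.2  42.8 103.9  43.2  87.4]
yel [631.7  40.7 120.5  61.9  85.3]
[197.71895566 146.06563687]
```

View pics/fin.png

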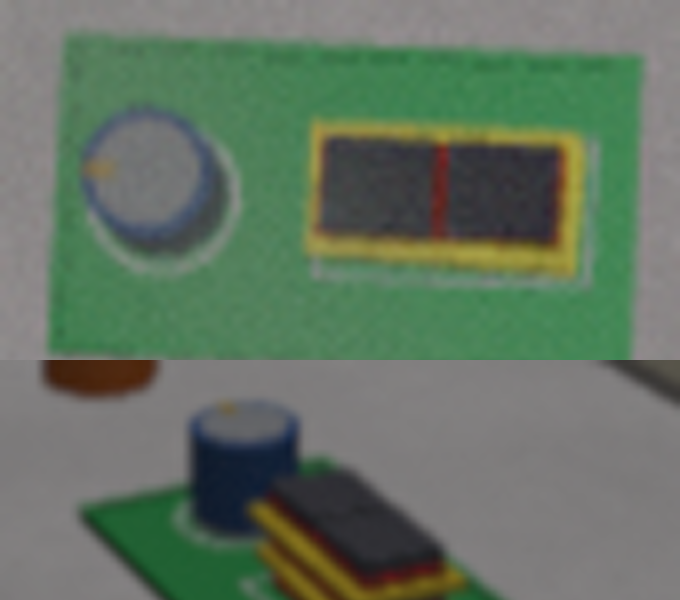

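The lid centre at crop (147,172), px (197.9,146.1), matches the ring's predicted (197.7,146.1), and the pile sits centred on its outline. One last look for a fourth pad hidden behind the arm.

```bash
python3 - <<'E'
from h import *
cv2.imwrite("pics/full.png",snap("top")["img"])
E
```

```text
(no output)
```

View pics/full.png

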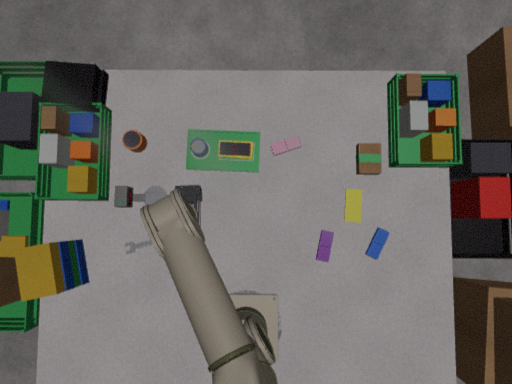

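The table shows no other red and dark pad. The spare sheet at (353,205) is far from the pile, and the bystanders are where they were. Handing in.

```bash
python3 -c "
from bench import workorder; print(workorder.close_job())"
```

```text
the job is handed in; nothing more can be done
None
```

The job is handed in, with no verdict returned: the tin was turned to the scanner window and released there, then stood in the ring, and the three pads I found are piled on the outline with a sheet between each, the spare sheet left clear.

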